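# Set the filter lever of the light unit to its marker and switch it on

### The arm

A 6-joint arm with a two-finger parallel gripper is mounted at the origin on a cart in front of the work surface, level with it; the furniture and walls round the work are solid. World frame = base frame: x ahead of the robot, y to its left, z up, the work surface at z = 0. Lengths are in m, angles in rad, forces in N, time in s.
With the tool pointing down it reaches from about 0.425 to 0.95 m from the base axis. Payload 3.5 kg.
Tool frame: the origin (TCP) lies on the centre line of the jaws, within the pads' length; the fingertips stand 11 mm ahead of it and the grasp point (between the pads) lies 8 mm behind it; x points along the fingers, y is the direction in which the jaws open and shut, and the axes are right-handed (so a half turn about x gives the same grasp; the last joint's range is limited). The gripper opens to 85 mm and grips with 20 to 120 N. Pads are 22 mm wide; open, the fingers measure 114 mm over their backs; the gripper's body (76 mm by 85 mm) begins 54 mm behind the grasp point. The pads swing forward as they close: fully open they stand 13 mm farther back than shut.
Start: joints at [1.042, 0.286, 1.577, -0, 1.279, -0.15], TCP at [0.25, 0.627, 0.242] pointing down, gripper open.
Joint ranges: [-2.77, 2.77], [-0.9, 2.22], [0.21, 2.48], [-1.53, 4.67], [0.24, 2.81], [-2.84, 2.84]. Speed limits (rad/s): [2.79, 2.79, 3.14, 3.14, 3.14, 3.14].

### API

Orientations are given as a unit quaternion [x, y, z, w].
In Python, from plant import ctrl gives the robot as it stands. The module is installed in compiled form; this text tells all that it offers.
- The arm moves only by the tool drive_tool, never from a script. Its argument "series" is a list of rows, each a list of 2 entries, a list of its own where there are three numbers: the shift along the tool's x, y, z in units of 50 mm (1.0 is 50 mm), then the turn, a rotation vector about the tool's x, y, z in degrees. A call has 1 to 5 rows; each row shifts and turns the pose as measured when the row begins, along the tool's axes as they then stand; what a row does not reach is not made up. A row lasts 1/10 s, in which the tool goes at most 50 mm and 8.59 degrees, less where a joint would pass 70% of its speed; a pose out of reach is approached as far as the arm can. A call is refused whole if a number of a shift passes 1 or a number of a turn 8.59, either way. A call with a gripper value outside its range is refused whole. "grip" is the gripper's target within -1 to 1 (fully open at 1, half-way at 0, shut at -1), set as the call begins (left out, the last holds). The fingers move at their own pace and stop on an object; "newtons" is the grip in N (left out, the last holds). Time passes only in rows, so rows that do not move let the fingers close. It gives the time, the measured TCP pose, the force and the opening at its end, in the units of the state.
- ctrl.get_state(): the state, without advancing time (a new reading comes with each control period).
- ctrl.read_camera(name): name is "scene" or "side" or "wrist"; returns a dict with "img" (384x512x3 uint8, red, green, blue), "camera_matrix" (3x3 intrinsics, pixels), "R" (3x3) and "t" (3): a world point X has camera coordinates R X + t. Camera axes: x right, y down, z forward; pixel columns grow to the right and rows downward; lengths in m; the calibration is good to about 2 mm. A picture is of the moment at which its call begins. There is no depth.
- ctrl.sign_off(): hands the job in, once; it reports no verdict.
The state is a dict: "time": time; "qpos": joint angles; "dq": joint speeds; "joint_efforts": joint torques, N m; "eef_pos": TCP position; "tcp_rot": TCP orientation; "contact_force": force on the tool from outside, world axes, zero at the start; "wrist_torque": the same for the moment, N m; "opening": opening from 0.0 (shut) to 1.0 (fully open).
Only numpy, scipy, OpenCV 4.12 (cv2) and the standard library are available. Lean on these libraries where they do the work, as an engineer would, in place of code of your own. Each camera call takes 0.05 s, during which the arm holds its last target.

### The job

Set the table-top light unit for the treatment: with a fingertip or the outside of the closed fingers, push the upright paddle of its filter lever round until the lever points at the middle of the larger of the two round studs on its scale. With the lever left there, press the lamp button all the way down and let it come up, and move clear. Do not press the button before the lever is set, do not pinch the paddle between the fingers, and do not lift or shift the things standing around the unit.

Things in the scene. Friction and masses are not known exactly. Their poses are not given: they have to be found in the camera images.
- light_unit: Fixed low light-grey case, 210 x 240 mm, deck (top face) 30 mm above the worktop, with a round lamp turret and knurled aluminium ring (104 mm across, up to 60 mm above the worktop) on it. Origin: on the turret's upright axis, at worktop height; the case reaches from x = -125 to +85 mm and y = -120 to +120 mm of it. Own x points away from the robot at yaw 0, y to the left, z up. Scale ticks lie on the deck on the -x side.
- ring_lever (a joint): Angle (rad) of the ring with its lever about the turret's upright axis. At 0 the lever points along the unit's own -x; positive is anticlockwise seen from above, so the lever then points towards the unit's -y. Stops at -1.15 and +1.15. It stays where it is left; turning takes about 2 N at the paddle.
- lever_pivot (a point): Point on the turret's axis, 46 mm above the worktop, that turns with the lever: its own x axis points from the lever's nose back to the axis, so the lever lies along its -x and a stud whose y in this frame is 0 is exactly pointed at. The lever is a flat dark arm 10 mm wide, 43 to 49 mm above the worktop, its nose ending 88 mm from the axis.
- lever_paddle (a point): Middle of the top of the lever's upright black paddle, 70 mm from the axis and 87 mm above the worktop. The paddle is 24 mm long (along the lever), 14 mm thick over its two rubber cheeks (20 x 34 mm, one on each broad side: ring_lever_c5 on its +y side, ring_lever_c6 on its -y side) and stands from 47 to 87 mm above the worktop. Same axes as lever_pivot.
- large_stud: The larger dark round stud, 20 mm across, 6 mm high, standing fixed on the deck beyond the lever's nose (93 to 126 mm from the axis); it marks the wanted setting. It may be on either side of the scale. Origin: centre of its underside.
- small_stud: The smaller dark round stud, 10 mm across, 6 mm high, on the other side of the scale; not the wanted setting. Origin: centre of its underside.
- lamp_button (a joint): Travel of the lamp's spring push button (m): 0 up, 0.006 fully down; fully down takes about 5 N. It springs back.
- lamp_button_top (a point): Middle of the top of the white round lamp button (28 mm across, in a grey housing) on the deck, 52 mm behind and 85 mm to the left of the turret's axis in the unit's own x and y. It is pressed straight down.
- cream_pot: Loose closed cream pot, 91 mm across, 44 mm high, right of the unit. Origin: centre of its underside.
- nail_polish: Loose small bottle of nail polish, 26 x 26 x 76 mm, upright, left of the unit. Origin: centre of its underside.
- strap_roll: Loose black strap roll, 43 mm across, 38 mm high, behind the unit. Origin: centre of its underside.

How it is judged:
By the outcome, as a careful person would: the job done as asked, in the order asked, and still so for the second after the job is handed in, with the robot touching nothing.
It also fails if it takes over 43 s, if anything falls off the work surface, if the arm or the gripper's body presses on something with over 40 N, if the wrist force passes 120 N, or if a joint passes its speed limit or range.

## Working session

There is one attempt and no reset: what is moved stays moved. The work goes in short steps, Python scripts to look and compute and a tool call to move; the robot and the scene stay as the last step left them, time stands still between calls to the robot, and variables do not carry over. Pictures are saved under pics/ and viewed, and the job is handed in when it is done.

Besides the shell and the picture viewer there is one more tool, called after ">>>" in YAML: its name, and indented under it one key for each argument. drive_tool: Moves the arm, as the interface text tells. Its arguments: {"type":"object","properties":{"series":{"type":"array"},"grip":{"type":"number"},"newtons":{"type":"number"}},"required":["series"]}

```bash
mkdir -p pics; cat > h.py <<'E'
import numpy as np, cv2
from plant import ctrl
def snap(n,f):
    c=ctrl.read_camera(n); cv2.imwrite(f'pics/{f}.png',cv2.cvtColor(c['img'],cv2.COLOR_RGB2BGR)); np.savez(f'pics/{f}.npz',**c); return c
def ray(c,u,v,z):
    K,R,t=[np.array(c[k]) for k in('camera_matrix','R','t')]
    d=R.T@np.linalg.inv(K)@np.array([u,v,1.]); o=-R.T@t
    return o+d*(z-o[2])/d[2]
def proj(c,X):
    K,R,t=[np.array(c[k]) for k in('camera_matrix','R','t')]
    p=K@(R@np.array(X)+t); return p[:2]/p[2]
E
python3 - <<'E'
from h import *
for n in('scene','side','wrist'): 
    c=snap(n,n+'0'); print(n,-np.array(c['R']).T@c['t'])
s=ctrl.get_state(); print(s)
E
```

```text
scene [0.08510056 0.61872504 0.41520212]
side [ 0.3378682  -0.99245319  0.47222766]
wrist [0.18401411 0.6517438  0.37337687]
{'time': 0.15, 'qpos': array([ 1.04198687e+00,  2.87054054e-01,  1.57783170e+00, -4.18978172e-05,
        1.27860437e+00, -1.49979680e-01]), 'dq': array([ 0.00103089, -0.00328622, -0.00437497,  0.00034081, -0.00090857,
        0.00205027]), 'joint_efforts': array([ 1.27596904e-03, -4.06599855e+01, -2.93141162e+01, -6.18667400e-05,
        3.92218499e-03,  7.83273691e-06]), 'eef_pos': array([0.24935678, 0.62672653, 0.24120852]), 'tcp_rot': array([ 0.13249552,  0.69467033, -0.13377014,  0.6942504 ]), 'contact_force': array([ 0.11973404, -0.06693928,  0.2625177 ]), 'wrist_torque': array([-0.01180705,  0.01860596, -0.01551961]), 'opening': 1.0014124408305174}
```

View pics/scene0.png

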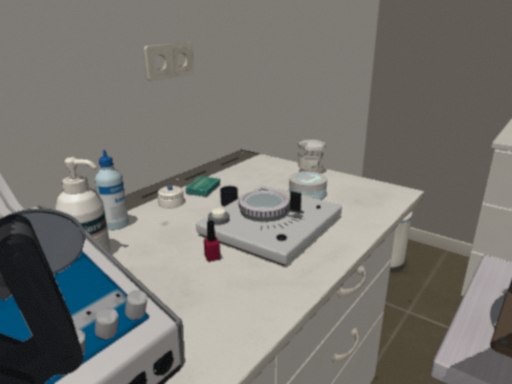

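View pics/side0.png

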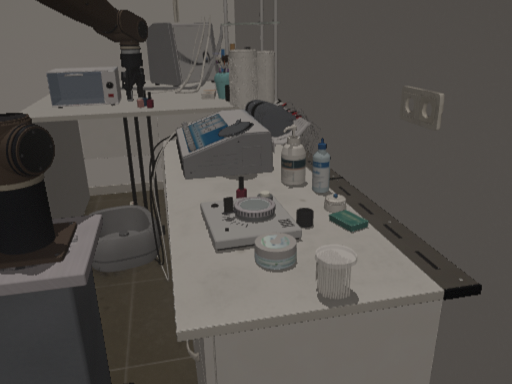

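View pics/wrist0.png

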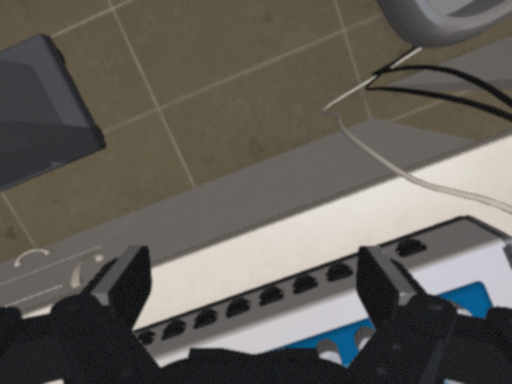

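```bash
python3 - <<'E'
import cv2
a=cv2.imread('pics/scene0.png')[170:270,190:350]; b=cv2.imread('pics/side0.png')[170:275,185:345]
cv2.imwrite('pics/z0.png',cv2.resize(a,(800,500),interpolation=cv2.INTER_CUBIC));cv2.imwrite('pics/z1.png',cv2.resize(b,(800,525),interpolation=cv2.INTER_CUBIC))
from h import *
import numpy as np
for f,pts in (('scene0',[(282,238),(318,208),(264,198),(212,255)]),('side0',[(227,230),(225,215),(255,208),(241,205)])):
    c=np.load(f'pics/{f}.npz')
    for p in pts: print(f,p,ray(c,*p,.036).round(3))
E
```

```text
scene0 (282, 238) [0.447 0.069 0.036]
scene0 (318, 208) [ 0.456 -0.079  0.036]
scene0 (264, 198) [ 0.576 -0.053  0.036]
scene0 (212, 255) [0.51  0.186 0.036]
side0 (227, 230) [ 0.462 -0.108  0.036]
side0 (225, 215) [ 0.47  -0.022  0.036]
side0 (255, 208) [0.553 0.002 0.036]
side0 (241, 205) [0.521 0.031 0.036]
```

View pics/z0.png

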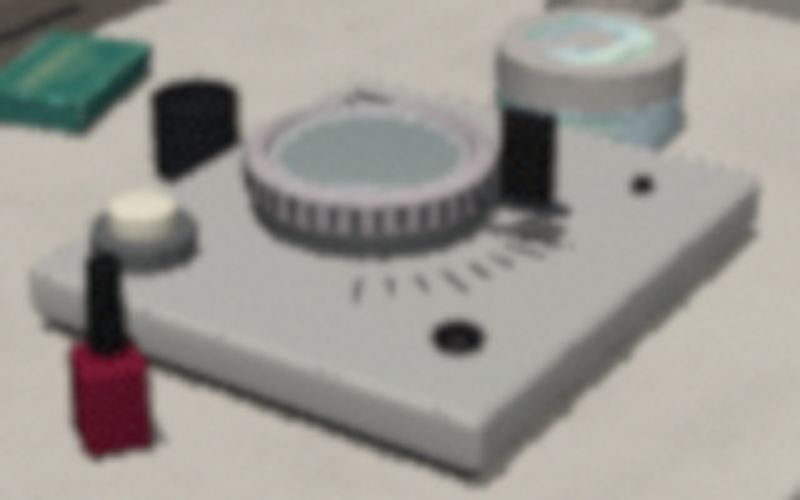

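View pics/z1.png

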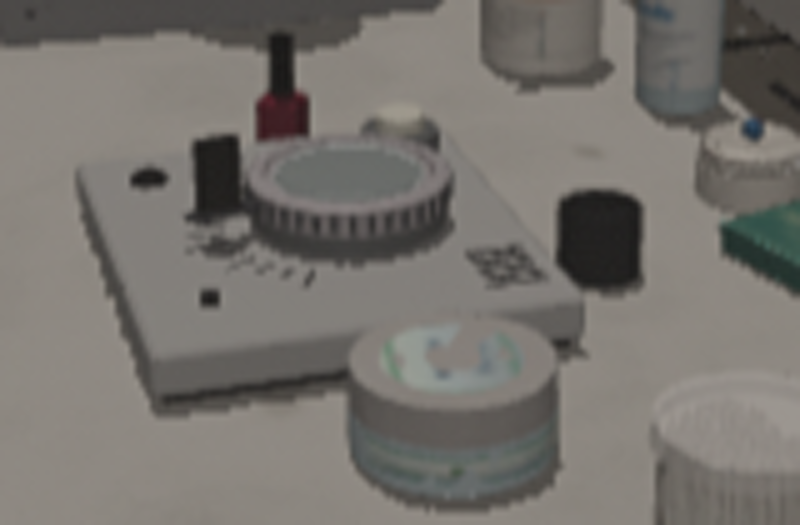

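```bash
cat >> h.py <<'E'
def tri(obs):
    A=[];b=[]
    for c,(u,v) in obs:
        K,R,t=[np.array(c[k]) for k in('camera_matrix','R','t')]
        d=R.T@np.linalg.inv(K)@np.array([u,v,1.]); d/=np.linalg.norm(d); o=-R.T@t
        P=np.eye(3)-np.outer(d,d); A.append(P); b.append(P@o)
    A=np.vstack(A); b=np.hstack(b); x=np.linalg.lstsq(A,b,rcond=None)[0]
    return x, np.linalg.norm(A@x-b)
E
python3 - <<'E'
from h import *
S=np.load('pics/scene0.npz');D=np.load('pics/side0.npz')
z0=lambda x,y:(190+x/5,170+y/5); z1=lambda x,y:(185+x/5,170+y/5)
for n,a,b in [('large',(458,335),(148,176)),('small',(642,183),(209,295)),('ringtop',(373,150),(349,174)),('paddletop',(528,115),(217,141)),('button',(145,208),(402,115)),('bottletop',(103,258),(280,38)),('strap',(197,90),(600,200)),('pot',(590,45),(453,345))]:
    x,e=tri([(S,z0(*a)),(D,z1(*b))]); print(n,x.round(4),round(e,4))
E
```

```text
large [0.4544 0.0591 0.0311] 0.0003
small [ 0.4632 -0.0935  0.0315] 0.0003
ringtop [ 0.5484 -0.0165  0.0526] 0.0005
paddletop [ 0.48   -0.0271  0.0823] 0.0001
button [0.5976 0.071  0.0467] 0.0011
bottletop [0.5455 0.1484 0.0719] 0.001
strap [ 0.6721 -0.0481  0.0377] 0.0005
pot [ 0.5523 -0.1959  0.0426] 0.0045
```

```bash
cat >> h.py <<'E'
from scipy.spatial.transform import Rotation as Ro
def pose():
    s=ctrl.get_state(); return np.array(s['eef_pos']),Ro.from_quat(s['tcp_rot']).as_matrix(),s
def plan(target,yawvec=None):
    p,R,s=pose(); d=R.T@(np.array(target)-p)/.05
    print('p',p.round(4),'shift units',d.round(3)); 
    if yawvec is not None: # wanted tool y dir (world), tool x down
        y=np.array([*yawvec,0.]); y/=np.linalg.norm(y); x=np.array([0,0,-1.]); W=np.c_[x,y,np.cross(x,y)]
        print('turn deg',np.degrees(Ro.from_matrix(R.T@W).as_rotvec()).round(2))
E
python3 - <<'E'
from h import *
p,R,s=pose(); print(R.round(3)); c=np.load('pics/wrist0.npz'); print((R.T@(-c['R'].T@c['t']-p)).round(4)); print((c['R']@R).round(3)); print(c['camera_matrix'])
plan([.45,-.05,.30],[0,1]); plan([.45,-.05,.30],[0,-1])
E
```

```text
[[-0.001  0.37   0.929]
 [-0.002  0.929 -0.37 ]
 [-1.    -0.002 -0.   ]]
[-0.1321 -0.0012 -0.07  ]
[[ 0.001  1.    -0.001]
 [-0.274  0.002  0.962]
 [ 0.962 -0.001  0.274]]
[[345.32693692   0.         253.22977254]
 [  0.         345.32693692 190.11698428]
 [  0.           0.           1.        ]]
p [0.2494 0.6267 0.2412] shift units [ -1.157 -11.093   8.733]
turn deg [-21.7   -0.03   0.1 ]
p [0.2494 0.6267 0.2412] shift units [ -1.157 -11.093   8.733]
turn deg [1.583e+02 1.500e-01 5.000e-02]
```

```bash
python3 - <<'E'
from h import *
S=np.load('pics/scene0.npz');D=np.load('pics/side0.npz')
for n,a,b in [('pump',(72,162),(294,128)),('spray',(105,152),(322,142)),('armthing top',(30,215),(250,124))]:
    x,e=tri([(S,a),(D,b)]); print(n,x.round(3),round(e,4))
E
```

```text
pump [0.743 0.273 0.178] 0.0012
spray [0.8   0.172 0.156] 0.0048
armthing top [0.628 0.406 0.168] 0.003
```

>>> drive_tool:
  series:
    - [[-1,0,0],[0,0,0]]
    - [[-0.4,-0.6,0.6],[0,0,0]]
  grip: -1

```text
time: 0.35
eef_pos: [0.2638, 0.5877, 0.3061]
tcp_rot: [0.127, 0.697, -0.136, 0.693]
contact_force: [1.9, 0.7, 1.7]
opening: 0.69
```

Path at z≈0.3 clears everything. Continuing.

>>> drive_tool:
  series:
    - [[0,-0.72,0.65],[0,0,0]]
    - [[0,-0.72,0.65],[0,0,0]]
    - [[0,-0.72,0.65],[0,0,0]]
    - [[0,-0.72,0.65],[0,0,0]]
    - [[0,-0.72,0.65],[0,0,0]]

```text
time: 0.85
eef_pos: [0.3509, 0.3555, 0.3105]
tcp_rot: [0.127, 0.696, -0.132, 0.695]
contact_force: [1.1, 0.7, 0.1]
opening: 0.004
```

>>> drive_tool:
  series:
    - [[0,-0.72,0.65],[0,0,0]]
    - [[0,-0.72,0.65],[0,0,0]]
    - [[0,-0.72,0.65],[0,0,0]]
    - [[0,-0.72,0.65],[0,0,0]]
    - [[0,-0.72,0.65],[0,0,0]]

```text
time: 1.35
eef_pos: [0.4376, 0.121, 0.3112]
tcp_rot: [0.126, 0.695, -0.131, 0.695]
contact_force: [1.0, 0.2, 0.5]
opening: 0.005
```

```bash
python3 - <<'E'
from h import *
plan([.50,0,.30],[0,1])
E
```

```text
p [0.4376 0.121  0.3112] shift units [ 0.239 -1.81   2.032]
turn deg [-2.098e+01  1.000e-02  4.000e-01]
```

>>> drive_tool:
  series:
    - [[0.05,-0.65,0.7],[0,0,0]]
    - [[0.05,-0.65,0.7],[0,0,0]]
    - [[0.05,-0.5,0.6],[-8,0,0]]
    - [[0,0,0],[-8,0,0.3]]
    - [[0,0,0],[-5,0,0]]

```text
time: 1.85
eef_pos: [0.5005, -0.0109, 0.3031]
tcp_rot: [-0.002, 0.707, 0.001, 0.707]
contact_force: [0.4, 0.7, -0.8]
opening: 0.001
```

>>> drive_tool:
  series:
    - [[0,0,0],[0,0,0]]

```text
time: 1.95
eef_pos: [0.5004, -0.0115, 0.3026]
tcp_rot: [-0.002, 0.708, 0.0, 0.707]
contact_force: [-0.2, 1.3, 0.0]
opening: 0.003
```

```bash
python3 - <<'E'
from h import *
c=snap('wrist','wrist1'); cv2.imwrite('pics/w1.png',cv2.resize(cv2.cvtColor(c['img'],cv2.COLOR_RGB2BGR),(800,600),interpolation=cv2.INTER_CUBIC))
plan([.50,0,.30],[0,1])
E
```

```text
p [ 0.5003 -0.0113  0.3026] shift units [ 0.051  0.226 -0.006]
turn deg [ 0.09 -0.09  0.11]
```

View pics/w1.png

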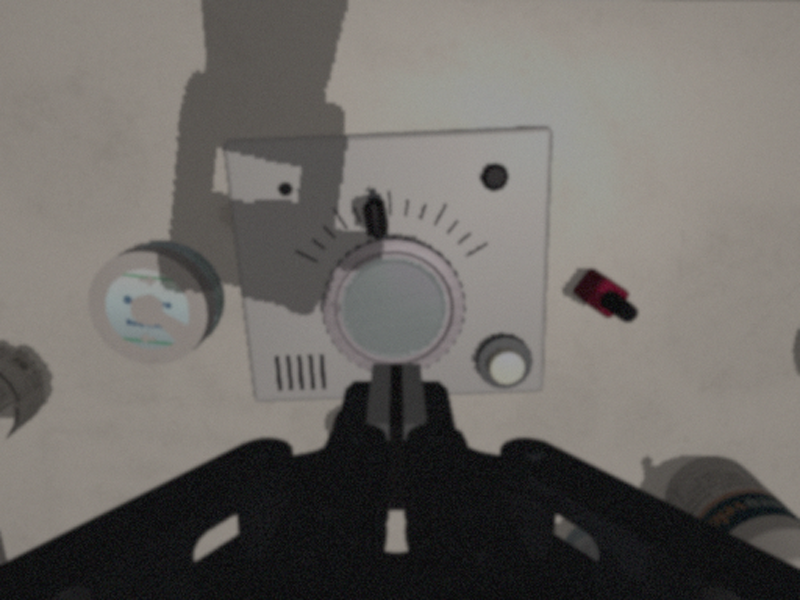

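```bash
cat >> h.py <<'E'
def blob(c,u,v,r,thr):
    g=cv2.cvtColor(c['img'],cv2.COLOR_RGB2GRAY).astype(float)
    u,v=int(round(u)),int(round(v)); w=g[v-r:v+r+1,u-r:u+r+1]
    bg=np.median(np.r_[w[0],w[-1],w[:,0],w[:,-1]]); m=np.clip(bg-w-thr,0,None)
    yy,xx=np.mgrid[v-r:v+r+1,u-r:u+r+1]; return (m*xx).sum()/m.sum(),(m*yy).sum()/m.sum()
E
python3 - <<'E'
from h import *
c=np.load('pics/wrist1.npz'); f=.64
L=blob(c,494*f,177*f,11,15); s=blob(c,285*f,188*f,6,15)
print(L,s,ray(c,*L,.034).round(4),ray(c,*s,.034).round(4))
cor=[ray(c,u*f,v*f,.030)[:2] for u,v in[(223,141),(551,128),(542,389),(256,400)]]
for q in cor: print('corner',q.round(4))
e=np.array(cor)
# local corners: TL = near robot (-x), image left = -y
loc=np.array([[-.125,-.12],[-.125,.12],[.085,.12],[.085,-.12]])
a=loc-loc.mean(0); b=e-e.mean(0)
th=np.arctan2((a[:,0]*b[:,1]-a[:,1]*b[:,0]).sum(),(a*b).sum())
R=np.array([[np.cos(th),-np.sin(th)],[np.sin(th),np.cos(th)]]); o=e.mean(0)-R@loc.mean(0)
print('yaw',th,'o',o,'res',(e-(loc@R.T+o)).round(4).tolist())
for n,u,v,z in[('ring',394,308,.059),('paddletop',375,207,.087),('button',506,367,.047)]: print(n,ray(c,u*f,v*f,z).round(4))
print('btn model',o+R@[.052,.085])
lp=(ray(c,*L,.034)[:2]-o)@R; sp=(ray(c,*s,.034)[:2]-o)@R
print('large local',lp,np.hypot(*lp),'ang',np.arctan2(-lp[1],-lp[0])); print('small',sp,np.hypot(*sp),np.arctan2(-sp[1],-sp[0]))
i=c['img'][90:260,130:360]; cv2.imwrite('pics/w1z.png',cv2.resize(cv2.cvtColor(i,cv2.COLOR_RGB2BGR),None,fx=3.4,fy=3.4,interpolation=cv2.INTER_CUBIC))
E
```

```text
(np.float64(315.8198389723177), np.float64(112.7785417043604)) (np.float64(182.13635285748163), np.float64(120.59686981266303)) [0.4522 0.0576 0.034 ] [ 0.4615 -0.0946  0.034 ]
corner [ 0.4283 -0.1382]
corner [0.4185 0.0976]
corner [0.6225 0.107 ]
corner [ 0.6336 -0.128 ]
yaw 0.04579418890866912 o [ 0.54571625 -0.01447473] res [[0.002, 0.0019], [0.0032, -0.002], [-0.0026, -0.0023], [-0.0025, 0.0024]]
ring [ 0.5449 -0.0142  0.059 ]
paddletop [ 0.4688 -0.0264  0.087 ]
button [0.5959 0.0727 0.047 ]
btn model [0.59377059 0.07281662]
large local [-0.09013119  0.07623572] 0.1180487900857299 ang -0.7020685641452865
small [-0.08778712 -0.07620547] 0.11624909547826727 0.7148921865525971
```

View pics/w1z.png

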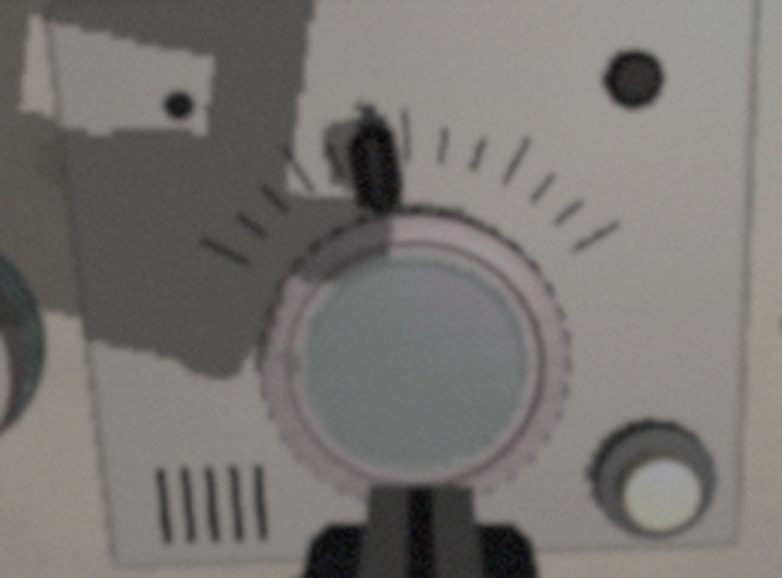

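```bash
python3 - <<'E'
from h import *
c=np.load('pics/wrist1.npz')
q=ray(c,130+365/3.4,90+105/3.4,.046); print('nose',q, np.arctan2(-.0143-q[1],.5455-q[0]))
for z in(.12,.069): plan([.4807,-.0590,z],[-.156,.988])
E
```

```text
nose [ 0.46064376 -0.03095917  0.046     ] 0.19385674158519378
p [ 0.5003 -0.0113  0.3026] shift units [ 3.654 -0.946 -0.388]
turn deg [-8.89 -0.09  0.1 ]
p [ 0.5003 -0.0113  0.3026] shift units [ 4.674 -0.945 -0.387]
turn deg [-8.89 -0.09  0.1 ]
```

>>> drive_tool:
  series:
    - [[0.2,-0.6,-0.2],[-5,0,0]]
    - [[0.6,-0.4,-0.15],[-4.5,0,0]]
    - [[0.9,0,0],[0,0,0]]
    - [[0.9,0,0],[0,0,0]]
    - [[0.6,0,0],[0,0,0]]

```text
time: 2.5
eef_pos: [0.489, -0.0633, 0.1459]
tcp_rot: [-0.063, 0.699, 0.056, 0.71]
contact_force: [0.6, 0.2, -0.8]
opening: 0.001
```

```bash
python3 - <<'E'
from h import *
c=snap('wrist','wrist2'); cv2.imwrite('pics/w2.png',cv2.resize(cv2.cvtColor(c['img'],cv2.COLOR_RGB2BGR),(800,600),interpolation=cv2.INTER_CUBIC))
plan([.4807,-.0590,.069],[-.17,.985])
E
```

```text
p [ 0.486  -0.0623  0.1409] shift units [ 1.437  0.091 -0.104]
turn deg [-0.14  0.39  0.33]
```

View pics/w2.png

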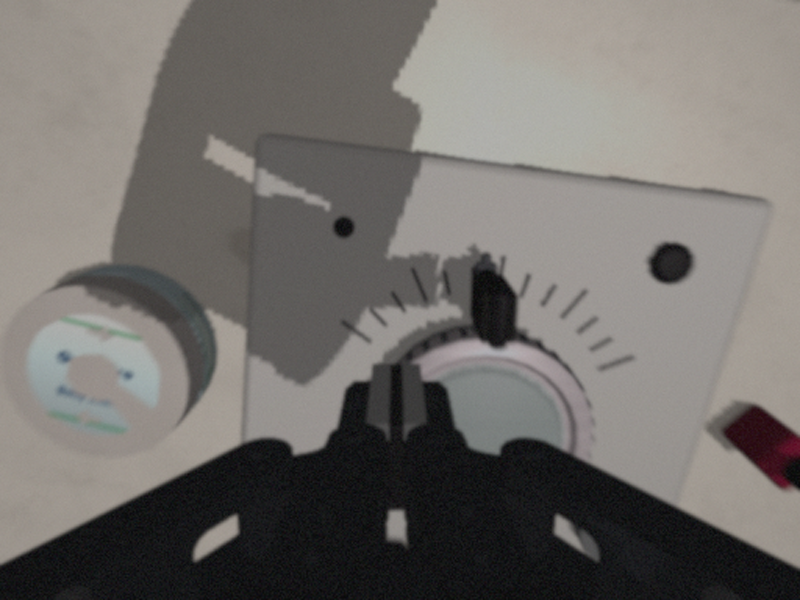

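>>> drive_tool:
  series:
    - [[0.5,0,-0.1],[0,0.3,0.3]]
    - [[0.5,0.03,0],[0,0,0]]
    - [[0.4,0.0,0],[0,0,0]]
    - [[0,0,0],[0,0,0]]

```text
time: 2.95
eef_pos: [0.4811, -0.0599, 0.0702]
tcp_rot: [-0.058, 0.704, 0.058, 0.705]
contact_force: [0.2, 0.4, -0.1]
opening: -0.002
```

```bash
python3 - <<'E'
from h import *
c=snap('wrist','wrist3'); cv2.imwrite('pics/w3.png',cv2.resize(cv2.cvtColor(c['img'],cv2.COLOR_RGB2BGR),(800,600),interpolation=cv2.INTER_CUBIC))
plan([.4807,-.0590,.069],[-.17,.985])
E
```

```text
p [ 0.4824 -0.0603  0.0719] shift units [ 0.057  0.032 -0.029]
turn deg [-0.31  0.22  0.08]
```

View pics/w3.png

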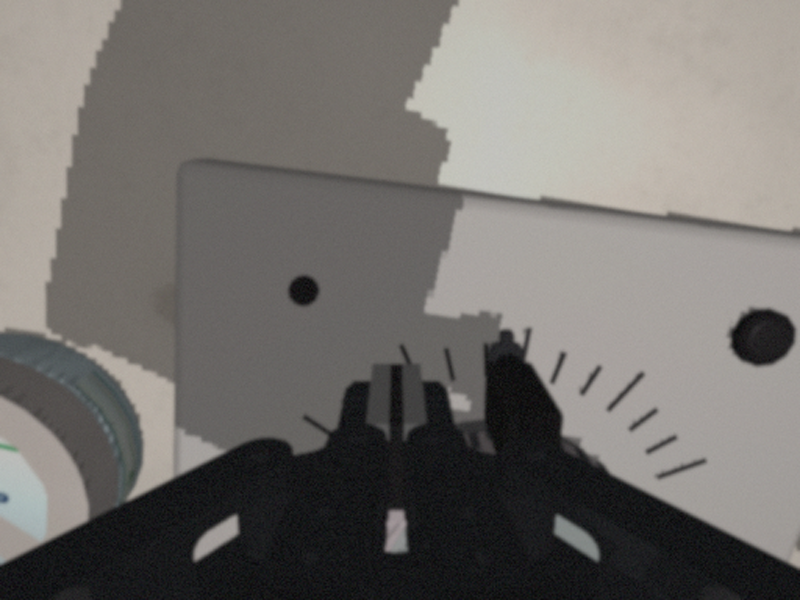

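>>> drive_tool:
  series:
    - [[0.04,0.12,-0.02],[0,0,0]]
    - [[0,0.08,0],[0,0,0]]

```text
time: 3.2
eef_pos: [0.4819, -0.0506, 0.073]
tcp_rot: [-0.059, 0.702, 0.057, 0.708]
contact_force: [-0.2, -0.0, -0.2]
opening: 0.001
```

>>> drive_tool:
  series:
    - [[0,0.06,0],[0,0,0]]
    - [[0,0.04,0],[0,0,0]]

```text
time: 3.4
eef_pos: [0.4824, -0.0453, 0.0755]
tcp_rot: [-0.06, 0.7, 0.057, 0.709]
contact_force: [-0.0, -2.4, -0.9]
opening: 0.002
```

```bash
python3 - <<'E'
from h import *
p,R,s=pose(); print(p,s['contact_force'])
c=snap('wrist','wrist4'); cv2.imwrite('pics/w4.png',cv2.resize(cv2.cvtColor(c['img'],cv2.COLOR_RGB2BGR),(800,600),interpolation=cv2.INTER_CUBIC))
E
```

```text
[ 0.48243374 -0.04534312  0.07547141] [-0.03876244 -2.39322215 -0.94960441]
```

View pics/w4.png

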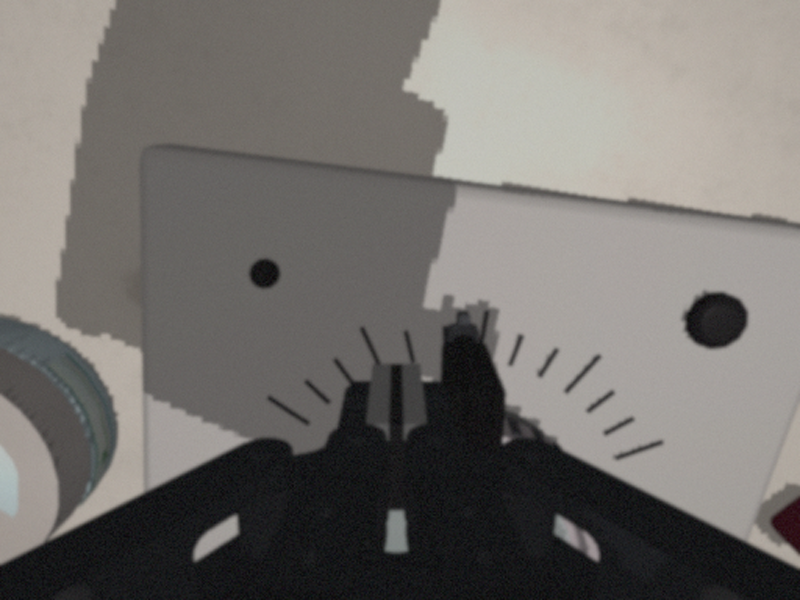

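>>> drive_tool:
  series:
    - [[0.1,0.12,-0.03],[5,0.4,0.3]]
    - [[0.03,0.12,-0.03],[5,0.2,0]]
    - [[0.03,0.12,-0.03],[5,0,0]]
    - [[0.03,0.12,-0.03],[5,0,0]]

```text
time: 3.85
eef_pos: [0.478, -0.0234, 0.0691]
tcp_rot: [0.067, 0.701, -0.071, 0.706]
contact_force: [-1.0, -1.5, 1.7]
opening: -0.0
```

```bash
cat >> h.py <<'E'
PV=np.array([.5455,-.0143])
def arc(r=.068,t=-.020):
    p,R,s=pose(); y=R[:2,1]; th=np.arctan2(y[0],y[1]); u=np.array([-y[1],y[0]]); d=p[:2]-PV
    print('tool lever-angle(world, + toward +y) deg',np.degrees(th).round(2),'r',(d@u).round(4),'t',(d@y).round(4),'z',p[2].round(4),'F',s['contact_force'].round(1), 'time',s['time'])
    x=np.array([0,0,-1.]); yy=np.array([*(y/np.linalg.norm(y)),0]); print('tilt fix deg',np.degrees(Ro.from_matrix(R.T@np.c_[x,yy,np.cross(x,yy)]).as_rotvec()).round(2))
E
python3 -c "
from h import *
arc()"
```

```text
tool lever-angle(world, + toward +y) deg 11.22 r 0.0644 t -0.0221 z 0.0691 F [-1.  -1.5  1.7] time 3.85
tilt fix deg [0.   0.46 0.24]
```

>>> drive_tool:
  series:
    - [[0,0.12,-0.1],[4,0.4,0.2]]
    - [[0,0.14,-0.05],[5,0,0]]
    - [[0,0.12,-0.03],[5,0,0]]
    - [[0,0.12,-0.03],[4,0,0]]

```text
time: 4.25
eef_pos: [0.4762, 0.0022, 0.0701]
tcp_rot: [0.181, 0.682, -0.184, 0.685]
contact_force: [-0.0, -2.4, -0.6]
opening: -0.001
```

```bash
python3 - <<'E'
from h import *
arc()
c=snap('wrist','wrist5'); cv2.imwrite('pics/w5.png',cv2.resize(cv2.cvtColor(c['img'],cv2.COLOR_RGB2BGR),(800,600),interpolation=cv2.INTER_CUBIC))
E
```

```text
tool lever-angle(world, + toward +y) deg 29.98 r 0.0683 t -0.0203 z 0.0701 F [-0.  -2.4 -0.6] time 4.25
tilt fix deg [0.   0.29 0.16]
```

View pics/w5.png

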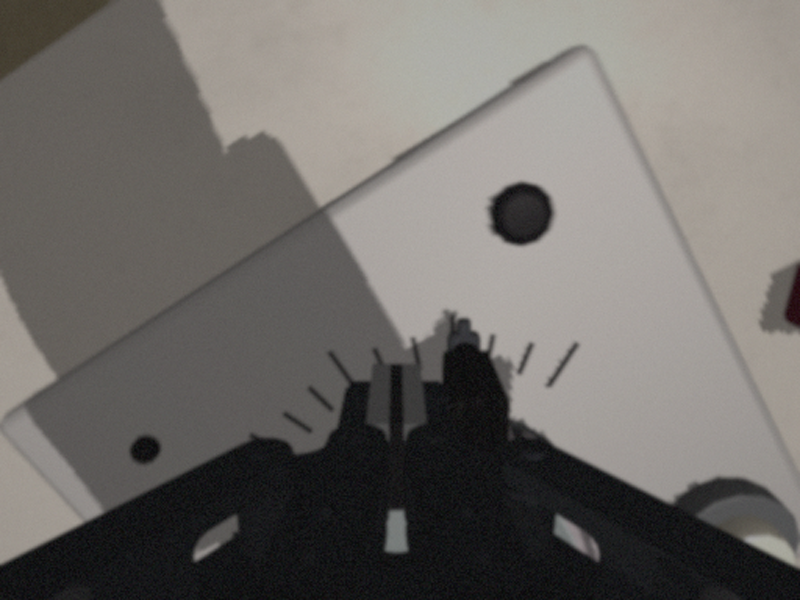

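```bash
python3 - <<'E'
from h import *
f=.64
c=np.load('pics/wrist5.npz'); 
n=ray(c,463*f,323*f,.046); d=n[:2]-PV; print('nose',n,np.hypot(*d),np.degrees(np.arctan2(d[1],-d[0])))
L=ray(c,*blob(c,521*f,213*f,21,15),.034); d=L[:2]-PV; print('stud',L,np.hypot(*d),np.degrees(np.arctan2(d[1],-d[0])))
c=np.load('pics/wrist4.npz'); 
n=ray(c,462*f,314*f,.046); d=n[:2]-PV; print('nose4',n,np.hypot(*d),np.degrees(np.arctan2(d[1],-d[0])))
E
```

```text
nose [0.47114046 0.02728065 0.046     ] 0.08519560585534534 29.213215888374233
stud [0.452492   0.05879178 0.034     ] 0.11829157457624248 38.16258518630074
nose4 [ 0.46072362 -0.02886173  0.046     ] 0.08601790002595879 -9.746381047919067
```

>>> drive_tool:
  series:
    - [[0,0.08,-0.02],[3,0.3,0.2]]
    - [[0,0.08,-0.02],[3,0,0]]
    - [[0,0.02,0],[0,0,0]]

```text
time: 4.6
eef_pos: [0.4789, 0.0111, 0.0703]
tcp_rot: [0.218, 0.673, -0.219, 0.672]
contact_force: [-1.6, -1.8, 0.4]
opening: -0.001
```

```bash
python3 - <<'E'
from h import *
arc()
c=snap('wrist','wrist6'); cv2.imwrite('pics/w6.png',cv2.resize(cv2.cvtColor(c['img'][100:290,190:440],cv2.COLOR_RGB2BGR),None,fx=3.2,fy=3.2,interpolation=cv2.INTER_CUBIC))
E
```

```text
tool lever-angle(world, + toward +y) deg 36.0 r 0.0688 t -0.0186 z 0.0703 F [-1.6 -1.8  0.4] time 4.6
tilt fix deg [-0.   -0.04  0.04]
```

View pics/w6.png

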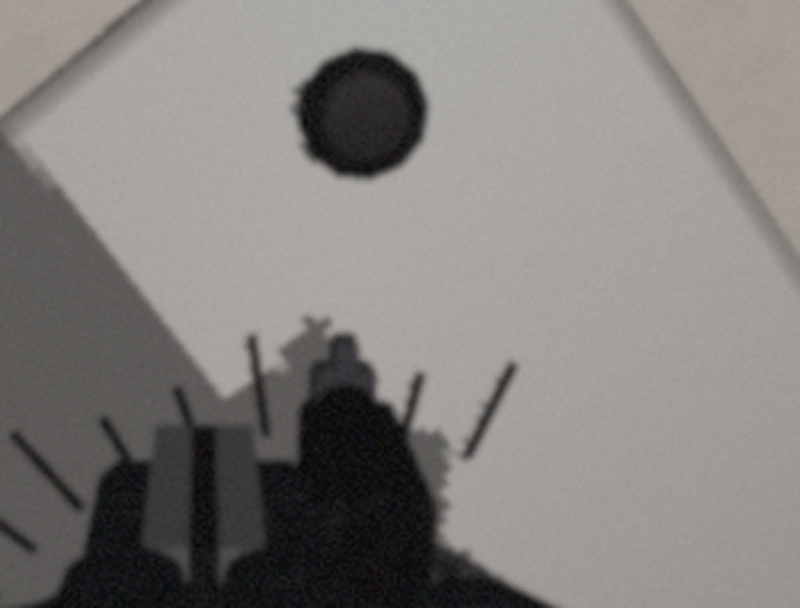

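```bash
cat >> h.py <<'E'
def ang(X,pv=None):
    d=X[:2]-(PV if pv is None else pv); return np.degrees(np.arctan2(d[1],-d[0])).round(2),np.hypot(*d).round(4)
E
python3 - <<'E'
from h import *
c=np.load('pics/wrist6.npz')
print('nose',ang(ray(c,190+343/3.2,100+338/3.2,.047)),'stud',ang(ray(c,190+363/3.2,100+113/3.2,.035)))
E
```

```text
nose (np.float64(36.59), np.float64(0.0865)) stud (np.float64(38.04), np.float64(0.1183))
```

>>> drive_tool:
  series:
    - [[0,-0.25,0],[0,0,0]]
    - [[-0.3,-0.1,0],[0,0,0]]
    - [[-1,0.1,0],[0,0,0]]
    - [[-1,0.2,0],[0,0,0]]
    - [[-1,0.2,0.4],[0,0,0]]

```text
time: 5.15
eef_pos: [0.49, 0.0047, 0.2268]
tcp_rot: [0.217, 0.681, -0.217, 0.665]
contact_force: [1.2, 0.0, -0.4]
opening: -0.001
```

>>> drive_tool:
  series:
    - [[0,0.2,0.3],[0,0,0]]
    - [[0,0,0],[0,0,0]]

```text
time: 5.35
eef_pos: [0.5133, 0.0019, 0.2366]
tcp_rot: [0.217, 0.674, -0.215, 0.672]
contact_force: [-0.7, -0.5, -0.7]
opening: -0.001
```

```bash
python3 - <<'E'
from h import *
arc()
c=snap('wrist','wrist7'); cv2.imwrite('pics/w7.png',cv2.resize(cv2.cvtColor(c['img'][50:250,130:390],cv2.COLOR_RGB2BGR),None,fx=3,fy=3,interpolation=cv2.INTER_CUBIC))
E
```

```text
tool lever-angle(world, + toward +y) deg 35.6 r 0.0356 t -0.0055 z 0.2366 F [-0.7 -0.5 -0.7] time 5.35
tilt fix deg [ 0.   -0.21 -0.09]
```

View pics/w7.png

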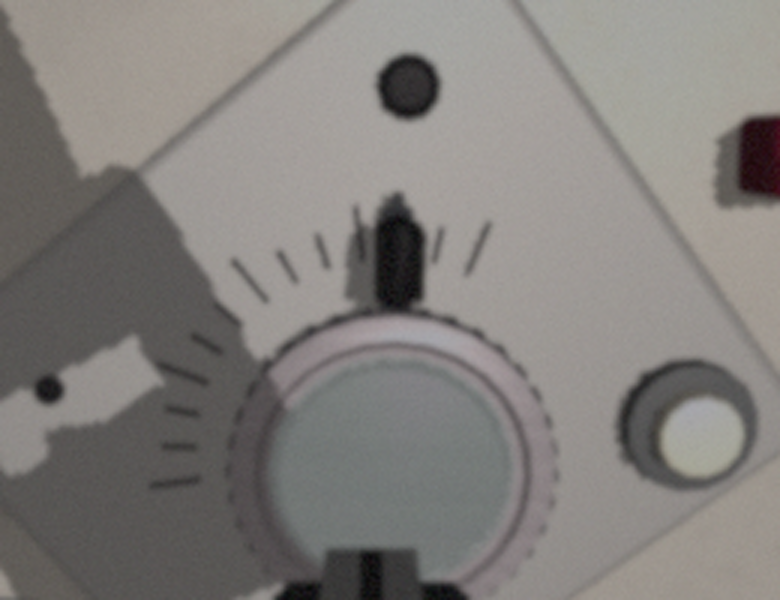

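```bash
python3 - <<'E'
from h import *
from scipy.optimize import least_squares
def ringfit(name,u0,v0,zl=.058):
    c=np.load(f'pics/{name}.npz'); im=c['img'].astype(float)
    # lens: radial edge where red-green becomes positive (pinkish ring)
    rg=cv2.GaussianBlur(im[:,:,0]-im[:,:,1],(0,0),1.0)
    pts=[]
    for a in np.radians(np.arange(-195,16,3)):
        rr=np.arange(20,65,.25); x=u0+rr*np.cos(a); y=v0+rr*np.sin(a)
        pr=cv2.remap(rg.astype(np.float32),x.astype(np.float32)[None],y.astype(np.float32)[None],1)[0]
        lo,hi=pr[:20].mean(),pr.max(); k=np.argmax(pr>(lo+hi)/2); pts.append(ray(c,x[k],y[k],zl)[:2])
    P=np.array(pts); r=least_squares(lambda q:np.hypot(*(P-q[:2]).T)-q[2],[.545,-.014,.04],loss='soft_l1',f_scale=.001)
    return c,r.x,np.std(r.fun)
for n,u,v in[('wrist7',130+391/3,50+465/3),('wrist1',252,197)]:
    for z in(.056,.059): 
        c,q,s=ringfit(n,u,v,z); print(n,z,q.round(4),s.round(5))
    if n=='wrist7':
        for pv in(q[:2],PV):
            print('stud',ang(ray(c,*blob(c,130+409/3,50+86/3,14,15),.034),pv),'nose',ang(ray(c,130+399/3,50+195/3,.047),pv),'paddle top',[ang(ray(c,130+x/3,50+y/3,.087),pv) for x,y in((398,216),(399,300),(398,255))])
    else: print('stud',ang(ray(c,*blob(c,494*.64,177*.64,11,15),.034),q[:2]))
S=snap('scene','scene7')
E
```

```text
wrist7 0.056 [ 0.5463 -0.0148  0.0391] 0.00028
wrist7 0.059 [ 0.5455 -0.0143  0.0387] 0.00027
stud (np.float64(37.85), np.float64(0.1176)) nose (np.float64(37.02), np.float64(0.0854)) paddle top [(np.float64(36.13), np.float64(0.0823)), (np.float64(36.79), np.float64(0.0596)), (np.float64(36.28), np.float64(0.0719))]
stud (np.float64(37.86), np.float64(0.1177)) nose (np.float64(37.04), np.float64(0.0855)) paddle top [(np.float64(36.15), np.float64(0.0823)), (np.float64(36.82), np.float64(0.0597)), (np.float64(36.31), np.float64(0.0719))]
wrist1 0.056 [ 0.5452 -0.0145  0.0389] 0.00036
wrist1 0.059 [ 0.5443 -0.0145  0.0386] 0.00036
stud (np.float64(38.02), np.float64(0.1169))
```

>>> drive_tool:
  series:
    - [[0.3,0.18,-0.2],[1.5,0,0]]
    - [[0.2,0.02,-0.1],[0,0,0]]
    - [[0,0,0],[0,0,0]]

```text
time: 5.75
eef_pos: [0.5017, 0.0191, 0.2067]
tcp_rot: [0.225, 0.674, -0.225, 0.666]
contact_force: [-0.1, -0.7, 0.0]
opening: -0.002
```

```bash
python3 - <<'E'
from h import *
arc()
c=snap('wrist','wrist8'); cv2.imwrite('pics/w8.png',cv2.resize(cv2.cvtColor(c['img'][60:210,180:330],cv2.COLOR_RGB2BGR),None,fx=4,fy=4,interpolation=cv2.INTER_CUBIC))
E
```

```text
tool lever-angle(world, + toward +y) deg 37.12 r 0.0551 t 0.0002 z 0.2067 F [-0.1 -0.7  0. ] time 5.75
tilt fix deg [-0.   -0.64  0.16]
```

View pics/w8.png

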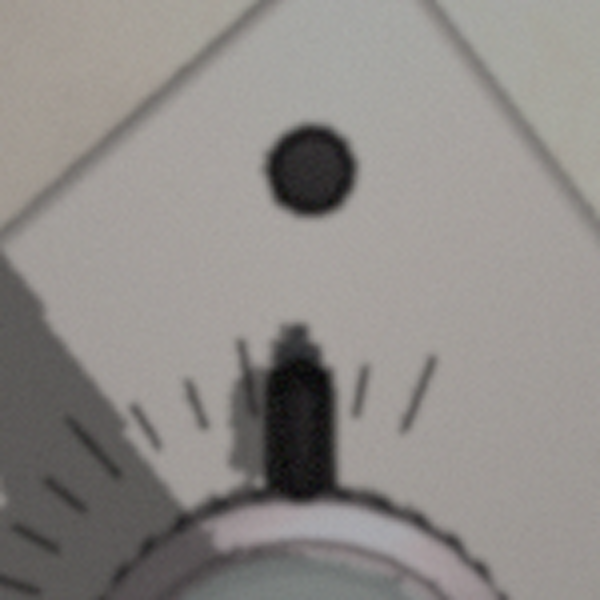

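```bash
cat >> h.py <<'E'
def paddle_angle(c,box,z=.087,thr=40):
    u0,u1,v0,v1=box; g=cv2.GaussianBlur(cv2.cvtColor(c['img'],cv2.COLOR_RGB2GRAY),(0,0),.7).astype(float)
    out=[]
    for v in range(v0,v1):
        row=g[v,u0:u1]; m=row<thr; 
        if m.sum()<4: continue
        i=np.where(m)[0]; a,b=i[0],i[-1]
        if a<1 or b>len(row)-2: continue
        l=a-1+(row[a-1]-thr)/(row[a-1]-row[a]); r=b+(thr-row[b])/(row[b+1]-row[b])
        out.append((u0+(l+r)/2,v,r-l,*ang(ray(c,u0+(l+r)/2,v,z))))
    return np.array(out)
E
python3 - <<'E'
from h import *
c=np.load('pics/wrist8.npz'); g=cv2.cvtColor(c['img'],cv2.COLOR_RGB2GRAY); print(g[165,238:270], g[146,245:265],g[143,245:265])
P=paddle_angle(c,(238,272,150,181)); print(P.round(2)[::3]); print(np.median(P[:,3]))
N=paddle_angle(c,(244,264,140,150),.047,80); print(N.round(2))
print('stud',ang(ray(c,*blob(c,180+311/4,60+169/4,15,15),.034)))
E
```

```text
[101  89  90  88  89  83  82  73  50  30  28  24  26  23  26  28  31  37
  31  31  27  21  27  25  45  80 117 146 157 156 151 152] [157 149 128 102  79  62  58  55  57  55  56  60  71  89 110 135 153 159
 163 161] [161 162 160 150 131 106  88  73  62  58  62  88 126 150 161 164 162 163
 162 161]
[[2.5401e+02 1.5000e+02 7.2200e+00 3.6410e+01 8.0000e-02]
 [2.5411e+02 1.5300e+02 1.2880e+01 3.6450e+01 8.0000e-02]
 [2.5401e+02 1.5600e+02 1.4690e+01 3.6380e+01 8.0000e-02]
 [2.5410e+02 1.5900e+02 1.5090e+01 3.6410e+01 8.0000e-02]
 [2.5415e+02 1.6200e+02 1.5020e+01 3.6420e+01 8.0000e-02]
 [2.5407e+02 1.6500e+02 1.5020e+01 3.6350e+01 7.0000e-02]
 [2.5415e+02 1.6800e+02 1.4920e+01 3.6380e+01 7.0000e-02]
 [2.5411e+02 1.7100e+02 1.4960e+01 3.6340e+01 7.0000e-02]
 [2.5422e+02 1.7400e+02 1.4940e+01 3.6380e+01 7.0000e-02]
 [2.5423e+02 1.7700e+02 1.5120e+01 3.6360e+01 6.0000e-02]
 [2.5468e+02 1.8000e+02 1.4980e+01 3.6650e+01 6.0000e-02]]
36.38
[[2.5356e+02 1.4300e+02 3.7900e+00 3.6110e+01 8.0000e-02]
 [2.5336e+02 1.4400e+02 4.5500e+00 3.5980e+01 8.0000e-02]
 [2.5320e+02 1.4500e+02 5.8900e+00 3.5880e+01 8.0000e-02]
 [2.5322e+02 1.4600e+02 8.0500e+00 3.5880e+01 8.0000e-02]
 [2.5356e+02 1.4700e+02 9.5400e+00 3.6070e+01 8.0000e-02]
 [2.5371e+02 1.4800e+02 1.0380e+01 3.6150e+01 8.0000e-02]
 [2.5372e+02 1.4900e+02 1.0860e+01 3.6150e+01 8.0000e-02]]
stud (np.float64(37.89), np.float64(0.1179))
```

```bash
cat >> h.py <<'E'
def tgt(r,t,z,th=37.9):
    a=np.radians(th); u=np.array([-np.cos(a),np.sin(a)]); y=np.array([np.sin(a),np.cos(a)]); q=PV+r*u+t*y
    plan([*q,z],y)
E
python3 - <<'E'
from h import *
tgt(.069,-.036,.12); tgt(.069,-.036,.07)
E
```

```text
p [0.5021 0.0189 0.2072] shift units [ 1.748 -0.702 -0.278]
turn deg [ 0.76 -0.6   0.15]
p [0.5021 0.0189 0.2072] shift units [ 2.748 -0.699 -0.267]
turn deg [ 0.76 -0.6   0.15]
```

>>> drive_tool:
  series:
    - [[0.3,-0.7,-0.27],[0.8,-0.6,0.1]]
    - [[0.9,0,0],[0,0,0]]
    - [[0.9,0,0],[0,0,0]]
    - [[0.5,0,0],[0,0,0]]

```text
time: 6.2
eef_pos: [0.4739, -0.004, 0.0814]
tcp_rot: [0.229, 0.663, -0.229, 0.675]
contact_force: [-0.6, 0.1, 0.3]
opening: -0.001
```

```bash
python3 - <<'E'
from h import *
arc();tgt(.069,-.030,.07)
E
```

```text
tool lever-angle(world, + toward +y) deg 37.82 r 0.0629 t -0.0358 z 0.0814 F [-0.6  0.1  0.3] time 6.2
tilt fix deg [-0.    0.95 -0.34]
p [ 0.4739 -0.004   0.0814] shift units [ 0.227  0.116 -0.127]
turn deg [ 0.08  0.95 -0.34]
```

>>> drive_tool:
  series:
    - [[0.2,0.06,-0.12],[0,0.9,-0.3]]
    - [[0,0,0],[0,0,0]]

```text
time: 6.4
eef_pos: [0.4679, 0.0023, 0.0677]
tcp_rot: [0.229, 0.672, -0.23, 0.666]
contact_force: [-0.4, -0.4, 0.3]
opening: 0.001
```

```bash
python3 - <<'E'
from h import *
arc();tgt(.069,-.019,.07)
E
```

```text
tool lever-angle(world, + toward +y) deg 37.84 r 0.0715 t -0.0345 z 0.0677 F [-0.4 -0.4  0.3] time 6.4
tilt fix deg [-0.   -0.44  0.2 ]
p [0.4679 0.0023 0.0677] shift units [-0.048  0.311  0.048]
turn deg [ 0.06 -0.44  0.2 ]
```

>>> drive_tool:
  series:
    - [[-0.03,0.18,0.03],[0,-0.3,0.1]]
    - [[0,0.04,0],[0,0,0]]
    - [[0,0,0],[0,0,0]]

```text
time: 6.7
eef_pos: [0.4796, 0.0104, 0.073]
tcp_rot: [0.229, 0.668, -0.229, 0.67]
contact_force: [-0.4, 1.4, -0.0]
opening: 0.0
```

```bash
python3 - <<'E'
from h import *
arc();tgt(.069,-.019,.07)
E
```

```text
tool lever-angle(world, + toward +y) deg 37.79 r 0.0672 t -0.0209 z 0.073 F [-0.4  1.4 -0. ] time 6.7
tilt fix deg [-0.    0.22 -0.08]
p [0.4796 0.0104 0.073 ] shift units [ 0.061  0.04  -0.036]
turn deg [ 0.11  0.22 -0.08]
```

>>> drive_tool:
  series:
    - [[0.05,0.02,-0.03],[0.1,0.2,-0.1]]
    - [[0,0.02,0],[0,0,0]]

```text
time: 6.9
eef_pos: [0.4808, 0.0126, 0.0723]
tcp_rot: [0.229, 0.668, -0.23, 0.67]
contact_force: [-1.3, -1.4, -1.4]
opening: 0.005
```

```bash
python3 - <<'E'
from h import *
arc();tgt(.069,-.019,.07)
c=snap('wrist','wrist9'); cv2.imwrite('pics/w9.png',cv2.resize(cv2.cvtColor(c['img'][100:290,190:440],cv2.COLOR_RGB2BGR),None,fx=3.2,fy=3.2,interpolation=cv2.INTER_CUBIC))
E
```

```text
tool lever-angle(world, + toward +y) deg 37.81 r 0.0676 t -0.0185 z 0.0723 F [-1.3 -1.4 -1.4] time 6.9
tilt fix deg [0.   0.19 0.03]
p [0.4808 0.0126 0.0723] shift units [ 0.046 -0.009 -0.028]
turn deg [0.09 0.19 0.03]
```

View pics/w9.png

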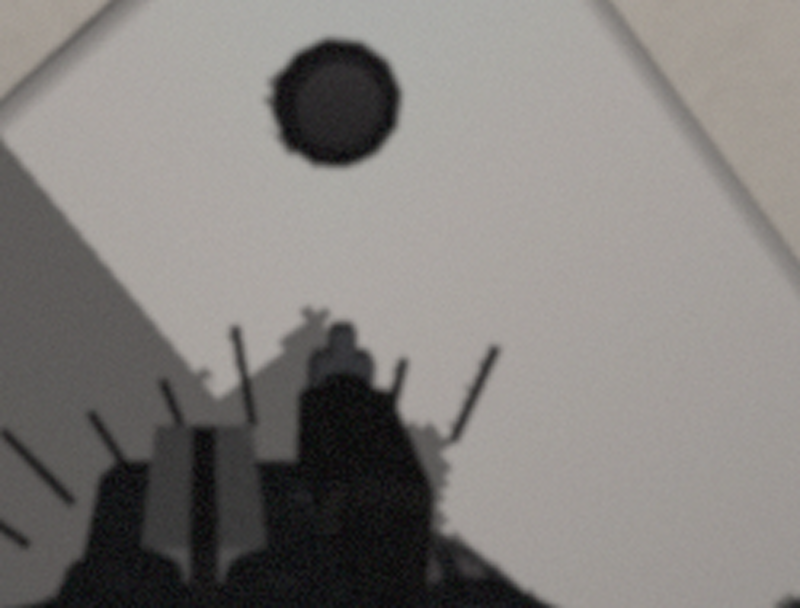

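```bash
python3 - <<'E'
from h import *
for n,a,b in(('wrist6',(343,338),(363,113)),('wrist9',(341,326),(337,102))):
    c=np.load(f'pics/{n}.npz')
    print('nose',ang(ray(c,190+a[0]/3.2,100+a[1]/3.2,.047)),'stud',ang(ray(c,190+b[0]/3.2,100+b[1]/3.2,.035)))
E
```

```text
nose (np.float64(36.59), np.float64(0.0865)) stud (np.float64(38.04), np.float64(0.1183))
nose (np.float64(38.44), np.float64(0.0864)) stud (np.float64(38.11), np.float64(0.1183))
```

>>> drive_tool:
  series:
    - [[0,-0.25,0],[0,0,0]]
    - [[-0.3,-0.1,0],[0,0,0]]
    - [[-1,0.2,0],[0,0,0]]
    - [[-1,0.3,0],[0,0,0]]
    - [[-0.3,0.2,0.2],[0,0,0]]

```text
time: 7.45
eef_pos: [0.494, 0.0193, 0.2019]
tcp_rot: [0.23, 0.671, -0.23, 0.666]
contact_force: [0.3, -0.7, 1.1]
opening: -0.001
```

>>> drive_tool:
  series:
    - [[0,0,0],[0,0,0]]

```text
time: 7.55
eef_pos: [0.4962, 0.0187, 0.2052]
tcp_rot: [0.23, 0.669, -0.23, 0.668]
contact_force: [-0.3, -0.5, -0.4]
opening: -0.001
```

```bash
python3 - <<'E'
from h import *
arc()
c=snap('wrist','wrist10'); cv2.imwrite('pics/w10.png',cv2.resize(cv2.cvtColor(c['img'][60:210,180:330],cv2.COLOR_RGB2BGR),None,fx=4,fy=4,interpolation=cv2.INTER_CUBIC))
E
```

```text
tool lever-angle(world, + toward +y) deg 37.95 r 0.0592 t -0.0043 z 0.2052 F [-0.3 -0.5 -0.4] time 7.55
tilt fix deg [ 0.   -0.04 -0.02]
```

View pics/w10.png

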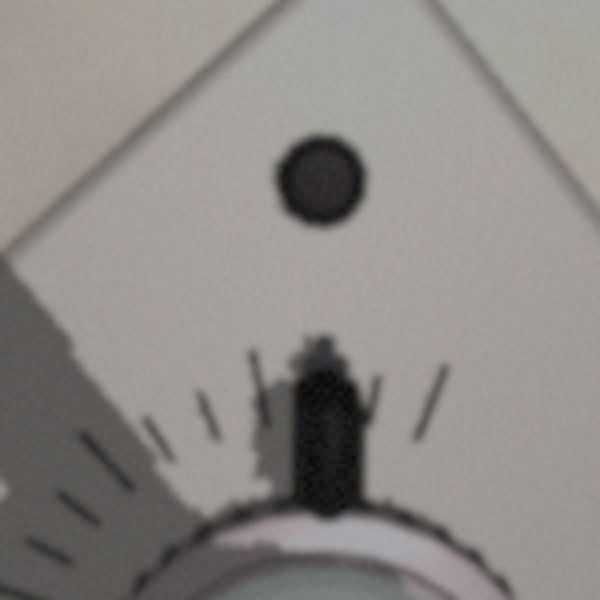

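```bash
python3 - <<'E'
from h import *
c=np.load('pics/wrist10.npz')
P=paddle_angle(c,(244,279,153,184)); print(P.round(2)[::5,:4]); print('paddle',np.median(P[:,3]))
N=paddle_angle(c,(250,270,143,153),.047,80); print(N.round(2)[:,:4])
print('stud',ang(ray(c,*blob(c,180+322/4,60+181/4,15,15),.034)),blob(c,180+322/4,60+181/4,15,15))
E
```

```text
[[260.48 153.     7.62  37.68]
 [260.84 158.    14.38  37.87]
 [261.93 163.    16.42  38.48]
 [261.38 168.    15.31  38.22]
 [261.24 173.    15.26  38.17]
 [261.24 178.    15.06  38.21]
 [261.01 183.    15.68  38.09]]
paddle 38.18
[[260.15 146.     3.98  38.02]
 [259.85 147.     4.97  37.85]
 [259.62 148.     6.42  37.73]
 [259.62 149.     8.62  37.72]
 [259.81 150.    10.54  37.84]
 [259.92 151.    11.27  37.91]
 [260.05 152.    11.52  37.99]]
stud (np.float64(37.85), np.float64(0.1181)) (np.float64(259.75877873039036), np.float64(104.85605162349508))
```

```bash
python3 - <<'E'
from h import *
W1=np.load('pics/wrist1.npz');W7=np.load('pics/wrist7.npz')
def white(c,u,v,r=18):
    u,v=int(u),int(v); w=c['img'][v-r:v+r,u-r:u+r].astype(int).min(2); m=(w>150).astype(np.uint8)
    n,l,s,ce=cv2.connectedComponentsWithStats(m); k=l[r,r]; return ce[k]+[u-r,v-r],s[k]
a,s1=white(W1,506*.64,367*.64,16); b,s7=white(W7,130+701/3,50+437/3,16); print(a,s1,b,s7)
print(tri([(W1,a),(W7,b)])); 
for z in(.044,.047,.050):print(z,ray(W1,*a,z),ray(W7,*b,z))
plan([.5940,.0730,.12])
E
```

```text
[322.19477693 233.73667029] [  0   0  32  32 919] [363.72748268 194.63279446] [  5   5  25  23 433]
(array([0.60463388, 0.07536537, 0.0254239 ]), np.float64(0.0013542169238316543))
0.044 [0.59573647 0.07122497 0.044     ] [0.5975969  0.07362962 0.044     ]
0.047 [0.59446673 0.070584   0.047     ] [0.59629254 0.0733287  0.047     ]
0.05 [0.59319699 0.06994303 0.05      ] [0.59498818 0.07302777 0.05      ]
p [0.4951 0.0188 0.204 ] shift units [1.677 2.073 0.897]
```

>>> drive_tool:
  series:
    - [[0,0.7,0.3],[0,0,0]]
    - [[0,0.7,0.3],[0,0,0]]
    - [[0.3,0.67,0.3],[0,0,0]]
    - [[0.8,0,0],[0,0,0]]
    - [[0.5,0,0],[0,0,0]]

```text
time: 8.1
eef_pos: [0.5913, 0.072, 0.1153]
tcp_rot: [0.23, 0.672, -0.232, 0.665]
contact_force: [-0.5, -0.8, 0.1]
opening: -0.006
```

>>> drive_tool:
  series:
    - [[0,0,0],[0,0,0]]

```text
time: 8.2
eef_pos: [0.5868, 0.0718, 0.1089]
tcp_rot: [0.229, 0.676, -0.233, 0.661]
contact_force: [0.1, 0.1, -0.4]
opening: 0.001
```

```bash
python3 - <<'E'
from h import *
plan([.5945,.0730,.066]); arc()
for n in('wrist','scene'):
    c=snap(n,n+'11')
a=cv2.imread('pics/scene11.png')[150:270,170:330]; cv2.imwrite('pics/z11.png',cv2.resize(a,(800,600),interpolation=cv2.INTER_CUBIC))
E
```

```text
p [0.5868 0.0718 0.1089] shift units [0.855 0.123 0.121]
tool lever-angle(world, + toward +y) deg 38.15 r 0.0207 t 0.0933 z 0.1089 F [ 0.1  0.1 -0.4] time 8.2
tilt fix deg [-0.01 -1.03  0.65]
```

View pics/wrist11.png

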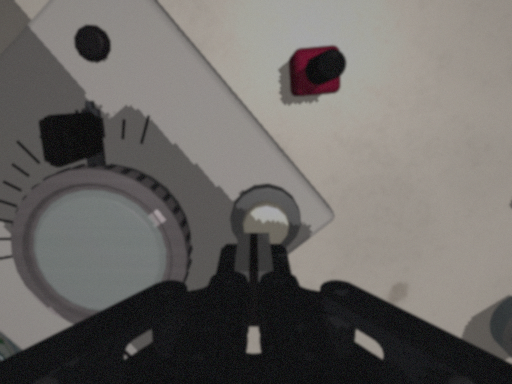

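View pics/z11.png

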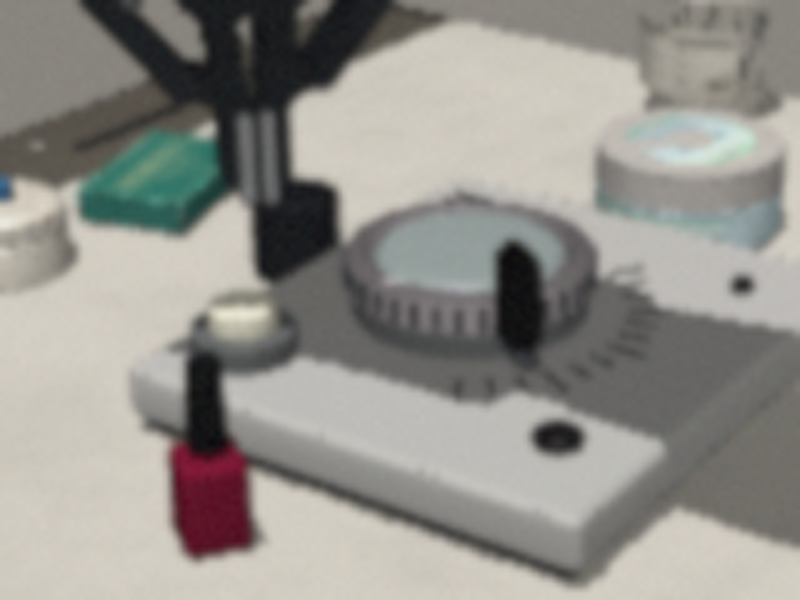

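>>> drive_tool:
  series:
    - [[0.3,0.12,0.12],[0,-1,0.6]]
    - [[0.3,0,0],[0,0,0]]
    - [[0,0,0],[0,0,0]]

```text
time: 8.6
eef_pos: [0.5988, 0.0716, 0.0859]
tcp_rot: [0.232, 0.664, -0.231, 0.672]
contact_force: [-0.2, -0.1, 0.2]
opening: -0.002
```

```bash
python3 - <<'E'
from h import *
plan([.5945,.0730,.062]); arc()
E
```

```text
p [0.5988 0.0716 0.0859] shift units [ 0.477 -0.033 -0.09 ]
tool lever-angle(world, + toward +y) deg 38.22 r 0.0113 t 0.1004 z 0.0859 F [-0.2 -0.1  0.2] time 8.6
tilt fix deg [-0.    0.56 -0.36]
```

>>> drive_tool:
  series:
    - [[0.3,-0.04,-0.08],[0,0.5,-0.3]]
    - [[0.05,0,0],[0,0,0]]
    - [[0,0,0],[0,0,0]]

```text
time: 8.9
eef_pos: [0.5952, 0.0721, 0.0695]
tcp_rot: [0.232, 0.667, -0.231, 0.669]
contact_force: [0.2, 0.2, 0.1]
opening: -0.002
```

```bash
python3 - <<'E'
from h import *
plan([.5945,.0730,.062]); arc()
E
```

```text
p [0.5952 0.0721 0.0695] shift units [ 0.151  0.005 -0.022]
tool lever-angle(world, + toward +y) deg 38.25 r 0.0145 t 0.0986 z 0.0695 F [0.2 0.2 0.1] time 8.9
tilt fix deg [-0.    0.16 -0.14]
```

>>> drive_tool:
  series:
    - [[0.1,0,-0.01],[0,0.1,-0.1]]
    - [[0.04,0,0],[0,0,0]]

```text
time: 9.1
eef_pos: [0.5952, 0.0724, 0.063]
tcp_rot: [0.232, 0.667, -0.231, 0.669]
contact_force: [-1.5, -0.2, 1.7]
opening: -0.0
```

>>> drive_tool:
  series:
    - [[0.06,0,0],[0,0,0]]
    - [[0.04,0,0],[0,0,0]]

```text
time: 9.3
eef_pos: [0.5954, 0.0724, 0.0587]
tcp_rot: [0.232, 0.667, -0.231, 0.669]
contact_force: [-2.0, 0.9, 4.3]
opening: 0.005
```

>>> drive_tool:
  series:
    - [[0.06,0,0],[0,0,0]]
    - [[0.04,0,0],[0,0,0]]

```text
time: 9.5
eef_pos: [0.5957, 0.0725, 0.0569]
tcp_rot: [0.231, 0.668, -0.232, 0.668]
contact_force: [-8.5, -0.6, 18.0]
opening: 0.003
```

>>> drive_tool:
  series:
    - [[0.04,0,0],[0,0,0]]

```text
time: 9.6
eef_pos: [0.5957, 0.0725, 0.057]
tcp_rot: [0.231, 0.669, -0.232, 0.668]
contact_force: [-6.2, -0.8, 11.7]
opening: -0.002
```

```bash
python3 - <<'E'
from h import *
c=snap('scene','scene12'); print(ctrl.get_state()['contact_force'])
a=cv2.imread('pics/scene12.png')[180:260,180:290]; cv2.imwrite('pics/z12.png',cv2.resize(a,(770,560),interpolation=cv2.INTER_CUBIC))
E
```

```text
[-7.87022997 -1.26411976 12.49068312]
```

View pics/z12.png

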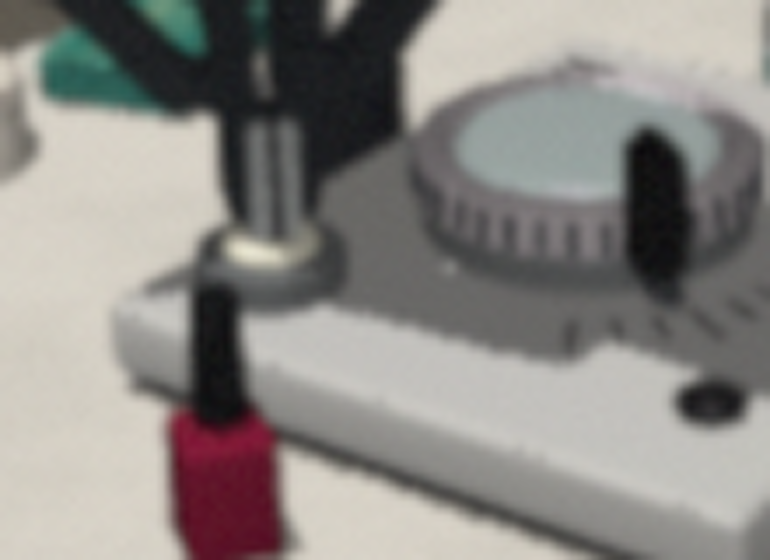

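>>> drive_tool:
  series:
    - [[0.08,0,0],[0,0,0]]
    - [[0.08,0,0],[0,0,0]]

```text
time: 9.85
eef_pos: [0.5958, 0.0725, 0.0568]
tcp_rot: [0.229, 0.671, -0.232, 0.666]
contact_force: [-11.6, -0.3, 23.3]
opening: 0.002
```

>>> drive_tool:
  series:
    - [[-0.1,0,0],[0,0,0]]
    - [[-0.3,0,0],[0,0,0]]
    - [[-1,0,0],[0,0,0]]
    - [[-1,0,0],[0,0,0]]
    - [[-0.5,-0.5,-0.2],[0,0,0]]

```text
time: 10.35
eef_pos: [0.5731, 0.0598, 0.2042]
tcp_rot: [0.228, 0.673, -0.232, 0.664]
contact_force: [-0.2, 0.4, 1.0]
opening: 0.0
```

>>> drive_tool:
  series:
    - [[0,-0.7,-0.3],[0,0,0]]
    - [[0,-0.7,-0.3],[0,0,0]]
    - [[0,0,0],[0,0,0]]

```text
time: 10.65
eef_pos: [0.5069, 0.0215, 0.2126]
tcp_rot: [0.229, 0.668, -0.231, 0.67]
contact_force: [0.5, -0.5, -0.7]
opening: -0.001
```

```bash
python3 - <<'E'
from h import *
arc()
c=snap('scene','scene13');c=snap('wrist','wrist13'); cv2.imwrite('pics/w13.png',cv2.resize(cv2.cvtColor(c['img'],cv2.COLOR_RGB2BGR),(800,600),interpolation=cv2.INTER_CUBIC))
E
```

```text
tool lever-angle(world, + toward +y) deg 38.0 r 0.0525 t 0.0044 z 0.2126 F [ 0.5 -0.5 -0.7] time 10.65
tilt fix deg [0.   0.21 0.08]
```

View pics/w13.png

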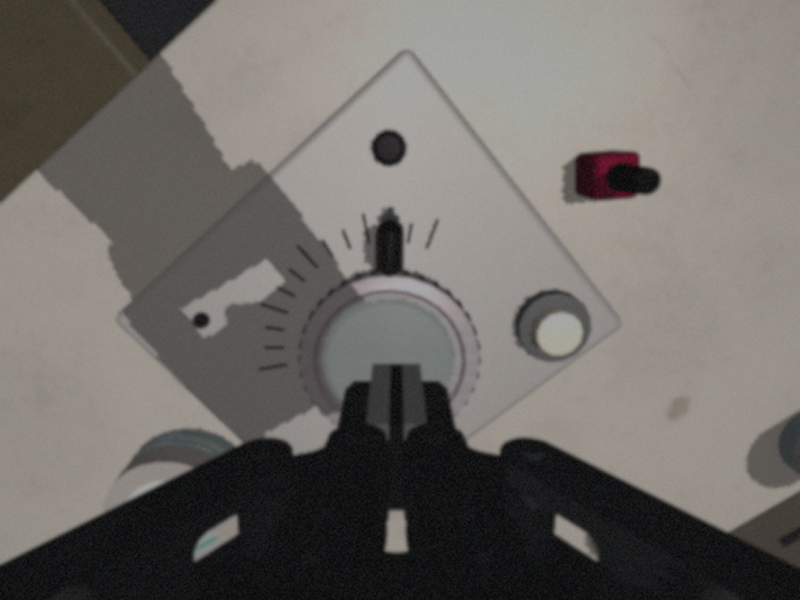

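View pics/scene13.png

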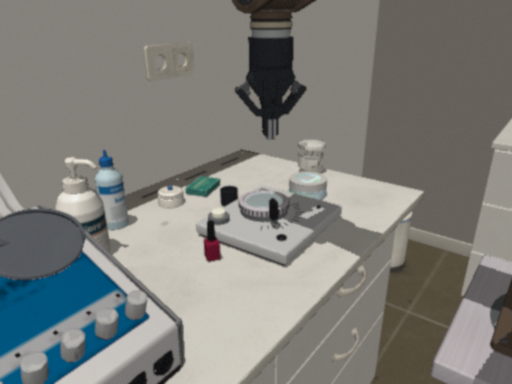

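```bash
python3 - <<'E'
from h import *
c=np.load('pics/wrist13.npz'); f=.64
P=paddle_angle(c,(236,262,142,174)); print(P.round(2)[::5,:4],np.median(P[:,3]))
N=paddle_angle(c,(240,260,132,142),.047,80); print(N.round(2)[:,:4])
print('stud',ang(ray(c,*blob(c,389*f,147*f,15,15),.034)))
E
```

```text
[[248.91 142.     8.36  38.79]
 [248.65 147.    14.31  38.68]
 [248.38 152.    14.87  38.55]
 [248.39 157.    14.9   38.58]
 [248.25 162.    14.72  38.51]
 [248.26 167.    14.64  38.54]
 [248.15 172.    14.97  38.49]] 38.56
[[248.67 135.     3.67  38.29]
 [248.41 136.     4.95  38.14]
 [248.21 137.     6.52  38.02]
 [248.43 138.     8.6   38.16]
 [248.47 139.    10.2   38.18]
 [248.5  140.    11.    38.2 ]
 [248.6  141.    11.37  38.26]]
stud (np.float64(38.0), np.float64(0.1177))
```

```bash
python3 -c "
from h import *
print(ctrl.sign_off(), ctrl.get_state()['time'])"
```

```text
the job is handed in; nothing more can be done
the job is handed in; nothing more can be done
```

I set the lever to the large stud and pressed the lamp button fully. The job was handed in at about 11 s, with the arm clear and touching nothing.

- **Lever:** I pushed the paddle round with the outside of the closed fingers. The first push stopped about 1.5° short, so I gave it a second small push before touching the button. At the last check the stud's bearing was 38.0°. The nose of the lever read about 38.2° and the paddle about 38.6°. The two readings disagree slightly, so the lever may be 0.2–0.5° past the stud's middle, about 0.4–1.2 mm at the stud. I left it there rather than move it again after the press.
- **Button:** I pressed it straight down once, about 6 mm, until it stopped moving at up to 23 N, and then released it. The last pictures show it back up. I judged "fully down" from the hard stop and the travel, as the button's own position can't be read.
- **Surroundings:** By eye in the last pictures, the pot, polish bottle and strap roll stand where they were; I did not measure them again.

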